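# Balance two chopper rotors on a knife edge and reject the off-centre one

### The arm

A 6-joint arm with a two-finger parallel gripper is mounted at the origin on a cart in front of the work surface, level with it; the furniture and walls round the work are solid. World frame = base frame: x ahead of the robot, y to its left, z up, the work surface at z = 0. Lengths are in mm, angles in rad, forces in N, time in s.
With the tool pointing down it reaches from about 300 to 1000 mm from the base axis. Payload 5.1 kg.
Tool frame: the origin (TCP) lies midway between the tips of the shut fingers; the grasp point (between the pads) lies 19 mm behind it (robot.grip_depth is the distance from the TCP to the grasp point, in mm); z points along the fingers, y is the line along which they close (so a half turn about z gives the same grasp; the last joint's range is limited). The gripper opens to 95 mm and grips with 3 to 60 N. Pads are 20 mm wide; open, the fingers measure 119 mm over their backs; the gripper's body (75 mm by 180 mm) begins 59 mm behind the grasp point.
Start: joints at [-1.213, 0.124, 1.65, -0, 1.367, -0.083], TCP at [277.298, -587.869, 214.656] pointing down, gripper open.
Joint ranges: [-2.61, 2.61], [-1.02, 2.33], [0.03, 2.71], [-1.35, 4.49], [0.32, 2.68], [-2.91, 2.91]. Speed limits (rad/s): [2.57, 2.57, 3.14, 3.14, 3.14, 3.14].

### API

Orientations are given as a rotation vector (axis times angle).
In Python, from bench import robot gives the robot as it stands.
- The arm moves only by the tool apply_moves, never from a script. Its argument "rows" is a list that holds one entry, the list of rows, each a list of 7 numbers: the shift along the tool's x, y, z in mm, then the turn, a rotation vector about the tool's x, y, z in degrees, then the finger opening in mm, from 0 to 95.1. A call has 1 to 8 rows; each row is the pose to reach, as a shift and turn from the pose commanded when the call began, along the tool's axes at that moment; what a row does not reach only later rows make up. A row lasts 1/8 s, in which the tool goes at most 62.5 mm and 10.7 degrees, less where a joint would pass 70% of its speed; a pose out of reach is approached as far as the arm can. A call with a gripper value outside its range is refused whole. The fingers move at their own pace and stop on an object; the grip force is fixed at half the most. Time passes only in rows, so rows that repeat a pose let the fingers close. It gives the time, the measured TCP pose, the force, the opening and the grip force at its end, in the units of the state.
- robot.read_state(): the state, without advancing time (a new reading comes with each control period).
- robot.grab_frame(name): name is "scene" or "top"; returns the picture (480x640x3 uint8, blue, green, red); there is no depth.
- robot.get_calibration(name): a dict with "vfov" (degrees; the focal length in pixels is half the picture's height over the tangent of half this angle, whatever the lens; pixels are square), "cx", "cy" (the principal point, pixels), "extrinsics" (4x4, takes a point from camera to world coordinates). Camera axes: x right, y up, looking along -z (the intrinsics and any distortion apply to the point x, -y, -z); pixel columns grow to the right and rows downward; lengths in mm; the calibration is good to about 2 mm. A picture is of the moment at which its call begins. get_calibration takes no time and is no camera call.
- robot.job_done(): hands the job in; it is judged then, once.
The state is a dict: "t": time; "q": joint angles; "joint_vel": joint speeds; "joint_efforts": joint torques, N m; "position": TCP position; "orientation": TCP orientation; "force": force on the tool from outside, world axes, zero at the start; "wrist_torque": the same for the moment, N m; "opening": opening from 0.0 (shut) to 1.0 (fully open); "finger_force": force on a finger pad.
Only numpy, scipy, OpenCV 4.12 (cv2) and the standard library are available. Lean on these libraries where they do the work, as an engineer would, in place of code of your own. Each camera call takes 0.05 s, during which the arm holds its last target. There are 200 camera calls.

### The job

Lift both chopper rotors from their sloping holders and hang them side by side on the knife edge of the balancing stand, each with the groove under its hub on the edge, released and both hanging there together for a second. One will stay level and the other will tip over to one side: take the one that tips off the edge and stand it on its feet in the reject tray, and leave the level one hanging on the edge. Leave the other things on the desk where they are.

Things in the scene. Friction and masses are not known exactly. Their poses are not given: they have to be found in the camera images.
- rotor_1: one of two chopper rotors that look alike, 96 mm long (own y), 30 deep (own x), 81 high, about 0.2 kg: two steel end weights as feet (30x18x24, centred at y = +-39), sloping arms, hub, and on it a square 16 mm grip post, z = 46 to 81. Origin: middle of the feet's underside. One of the two has a hidden heavier end. Stands at first in a holder, long side across, own z along the bed's normal
- rotor_2: one of two chopper rotors that look alike, 96 mm long (own y), 30 deep (own x), 81 high, about 0.2 kg: two steel end weights as feet (30x18x24, centred at y = +-39), sloping arms, hub, and on it a square 16 mm grip post, z = 46 to 81. Origin: middle of the feet's underside. One of the two has a hidden heavier end. Stands at first in a holder, long side across, own z along the bed's normal
- rotor_1_groove (a point): middle of the apex of the 90 degree V groove under the hub of rotor_1: runs along own x (26 mm long), opens downwards, mouth 23 mm wide, apex 34 mm above the rotor's origin
- rotor_2_groove (a point): middle of the apex of the 90 degree V groove under the hub of rotor_2: runs along own x (26 mm long), opens downwards, mouth 23 mm wide, apex 34 mm above the rotor's origin
- rotor_1_post (a point): middle of the grip post of rotor_1, on its own z axis 66 mm above its origin; the post's sides face own x and y
- rotor_2_post (a point): middle of the grip post of rotor_2, on its own z axis 66 mm above its origin; the post's sides face own x and y
- holder_1: fixed grey metal holder, 116 mm wide, for one rotor. Its bed slopes up away from the robot at 35 degrees (normal leans 35 degrees to own -x), with an 8 mm lip below. A guard plate square to the bed, 70 mm uphill of the rotor's middle and 108 high (top 171 mm above the desk), leans over the rotor: come in along the bed's normal. Origin: on the desk under the middle; x uphill
- holder_2: fixed grey metal holder, 116 mm wide, for one rotor. Its bed slopes up away from the robot at 35 degrees (normal leans 35 degrees to own -x), with an 8 mm lip below. A guard plate square to the bed, 70 mm uphill of the rotor's middle and 108 high (top 171 mm above the desk), leans over the rotor: come in along the bed's normal. Origin: on the desk under the middle; x uphill
- knife_stand: fixed steel stand, base 224 (own x) x 116 (own y) x 9 mm. A straight knife edge (2 mm radius) runs along own x over its middle, top 60 mm above the desk, between end plates at x = +-99 that rise 5 mm higher. Rotors hang across it, apex 61 mm above the desk; the even one stays level, the uneven one tips till its heavy end meets the base, tilted about 25 degrees. Origin: on the desk under the middle
- edge_near (a point): point on top of the knife edge, 55 mm from its middle towards own -x (robot side): a good place for one rotor
- edge_far (a point): point on top of the knife edge, 55 mm from its middle towards own +x: a good place for the other rotor
- reject_tray: fixed grey open tray, outside 125 (own x) x 145 (own y) x 28 mm, walls and floor 4 mm; floor for a rotor standing lengthwise along own y. Origin: middle of the underside
- optical_post: bystander: steel optical post standing, 13 mm diameter x 61 mm; origin in the middle of its underside
- spare_objective: bystander: spare microscope objective standing, 27 mm diameter x 50 mm; origin in the middle of its underside
- kinematic_mount: bystander: small mirror mount, 38x34x34 mm; origin in the middle of its underside
- marker: bystander: marker pen lying, 126 mm; origin in the middle of its underside
- tweezers: bystander: steel tweezers lying, 120 mm; origin in the middle of its underside

How it is judged (in metres and radians):
On the way:
1. both rotors hang on the knife edge by their grooves at the same time, let go, one level and the other tipped (z of rotor_1_groove in the frame of knife_stand between 0.056 and 0.065 m and y of rotor_1_groove in the frame of knife_stand between -0.005 and 0.005 m and x of rotor_1_groove in the frame of knife_stand between -0.098 and 0.098 m and contact force between each of rotor_1, rotor_2 and the fingers below 0.05 N and contact force between each of rotor_1, rotor_2 and knife_stand above 0.3 N and angle between rotor_1's own z axis and vertical below 0.21 rad and angular speed of rotor_1 below 0.3 rad/s and z of rotor_2_groove in the frame of knife_stand between 0.056 and 0.065 m and y of rotor_2_groove in the frame of knife_stand between -0.005 and 0.005 m and x of rotor_2_groove in the frame of knife_stand between -0.098 and 0.098 m and angle between rotor_2's own z axis and vertical above 0.28 rad), for 0.3 s.
At the end, for the whole second after the job is handed in: The rotor that tips stands on its two feet on the floor of the reject tray (underside at most 5 mm off the floor, upright within 8 degrees), let go and at rest; the even rotor hangs by its groove on the knife edge (apex within about 5 mm of the edge), let go, still and level within 12 degrees (z of rotor_1_groove in the frame of knife_stand between 0.056 and 0.065 m and y of rotor_1_groove in the frame of knife_stand between -0.005 and 0.005 m and x of rotor_1_groove in the frame of knife_stand between -0.098 and 0.098 m and contact force between each of rotor_1, rotor_2 and the fingers below 0.05 N and contact force between rotor_1 and knife_stand above 0.3 N and angle between rotor_1's own z axis and vertical below 0.21 rad and angular speed of rotor_1 below 0.3 rad/s and x of rotor_2 in the frame of reject_tray between -0.055 and 0.055 m and y of rotor_2 in the frame of reject_tray between -0.07 and 0.07 m and z of rotor_2 in the frame of reject_tray between 0 and 0.009 m and angle between rotor_2's own z axis and vertical below 0.15 rad and linear speed of rotor_2 below 0.02 m/s); the robot touches nothing.
It fails at once if the optical_post is pushed more than 40 mm from its place (distance of optical_post from where it was at the start of the episode above 0.04 m).
It fails at once if the spare_objective is pushed more than 40 mm from its place (distance of spare_objective from where it was at the start of the episode above 0.04 m).
It fails at once if the kinematic_mount is pushed more than 40 mm from its place (distance of kinematic_mount from where it was at the start of the episode above 0.04 m).
It fails at once if the marker is pushed more than 40 mm from its place (distance of marker from where it was at the start of the episode above 0.04 m).
It fails at once if the tweezers is pushed more than 40 mm from its place (distance of tweezers from where it was at the start of the episode above 0.04 m).
It also fails if it takes over 64 s, if anything falls off the work surface, if the arm or the gripper's body presses on something with over 40 N, if the wrist force passes 120 N, or if a joint passes its speed limit or range.

## Working session

There is one attempt and no reset: what is moved stays moved. The work goes in short steps, Python scripts to look and compute and a tool call to move; the robot and the scene stay as the last step left them, time stands still between calls to the robot, and variables do not carry over. Pictures are saved under pics/ and viewed, at most 10 in all, crops included, and the job is handed in when it is done.

Besides the shell and the picture viewer there is one more tool, called after ">>>" by a JSON object that holds its "api" and its "payload". apply_moves: Moves the arm, as the interface text tells. Its arguments: {"type":"object","properties":{"rows":{"type":"array"}},"required":["rows"]}

```bash
mkdir -p pics; ls; python3 - <<'E'
from bench import robot
import cv2
for n in("scene","top"):
    im=robot.grab_frame(n); cv2.imwrite(f"pics/{n}0.png",im)
    c=robot.get_calibration(n); print(n,c)
s=robot.read_state(); print(s)
E
```

```text
pics
scene {'vfov': 47.69595314353007, 'cx': 311.9148131434793, 'cy': 245.41971098375697, 'extrinsics': array([[ 8.65144995e-01,  1.87609379e-01, -4.65109512e-01,
         3.95639197e+01],
       [-5.01303558e-01,  3.50850347e-01, -7.90948024e-01,
        -7.04754938e+02],
       [ 1.47945663e-02,  9.17445778e-01,  3.97585671e-01,
         4.78146823e+02],
       [ 0.00000000e+00,  0.00000000e+00,  0.00000000e+00,
         1.00000000e+00]])}
top {'vfov': 51.03124952636634, 'cx': 315.70060850309494, 'cy': 250.99991544022294, 'extrinsics': array([[-1.05538266e-03,  9.88078925e-01, -1.53944551e-01,
         3.40514926e+02],
       [-9.99999402e-01, -1.08675031e-03, -1.19608367e-04,
         8.89416372e+01],
       [-2.85481796e-04,  1.53944333e-01,  9.88079481e-01,
         1.12608785e+03],
       [ 0.00000000e+00,  0.00000000e+00,  0.00000000e+00,
         1.00000000e+00]])}
{'t': 0.1, 'q': array([-1.21260338e+00,  1.24453337e-01,  1.65152219e+00, -1.87993293e-05,
        1.36747029e+00, -8.26378042e-02]), 'joint_vel': array([-0.00030456, -0.00101555, -0.00305132,  0.00050856,  0.00048648,
       -0.00063753]), 'joint_efforts': array([ 5.06157648e-04, -4.18876719e+01, -3.61098397e+01,  7.76448171e-02,
        4.61310579e-02, -6.34123649e-05]), 'position': array([ 277.09607789, -587.35025378,  213.51026097]), 'orientation': array([-3.06379714e+00, -6.86467071e-01,  4.28188976e-04]), 'force': array([-0.00891957,  0.04573768, -0.37818113]), 'wrist_torque': array([ 0.00146717,  0.00225371, -0.03746309]), 'finger_force': 0.0, 'opening': 1.002056520581363}
```

View pics/scene0.png

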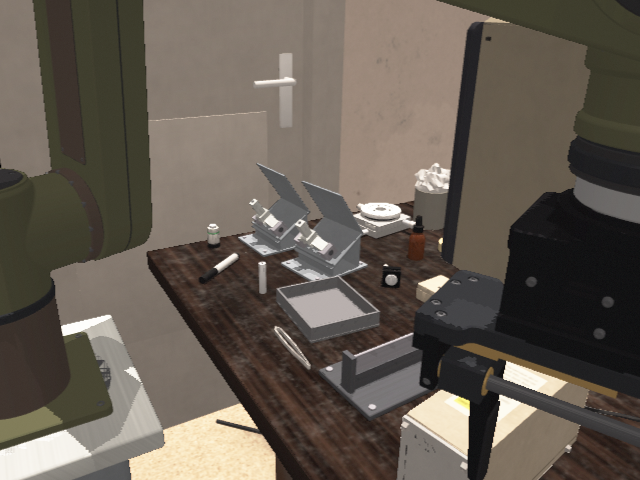

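View pics/top0.png

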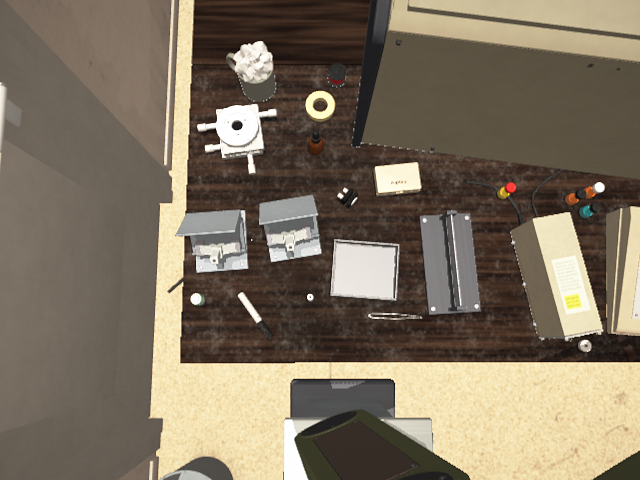

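The scene view shows the two holders on the robot's left, with the tray in the middle and the knife stand on the right. In the top view they are near (218,240), (290,230), (365,270) and (450,262). I'll enlarge both.

```bash
python3 - <<'E'
import cv2, numpy as np
t=cv2.imread("pics/top0.png"); s=cv2.imread("pics/scene0.png")
a=cv2.resize(t[190:290,170:330],None,fx=5,fy=5,interpolation=cv2.INTER_CUBIC); cv2.imwrite("pics/a.png",a)
b=cv2.resize(s[160:285,230:380],None,fx=4.8,fy=4.8,interpolation=cv2.INTER_CUBIC);cv2.imwrite("pics/b.png",b)
c=cv2.resize(t[205:325,325:485],None,fx=5,fy=5,interpolation=cv2.INTER_CUBIC);cv2.imwrite("pics/c.png",c)
E
```

```text
(no output)
```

View pics/a.png

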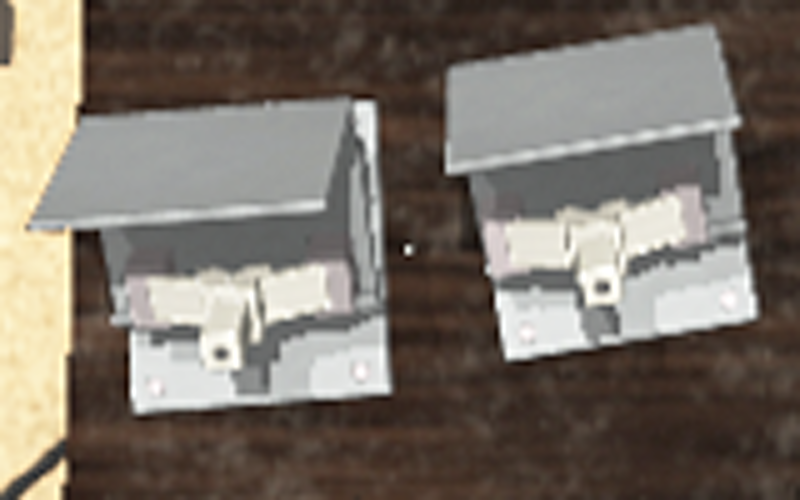

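View pics/b.png

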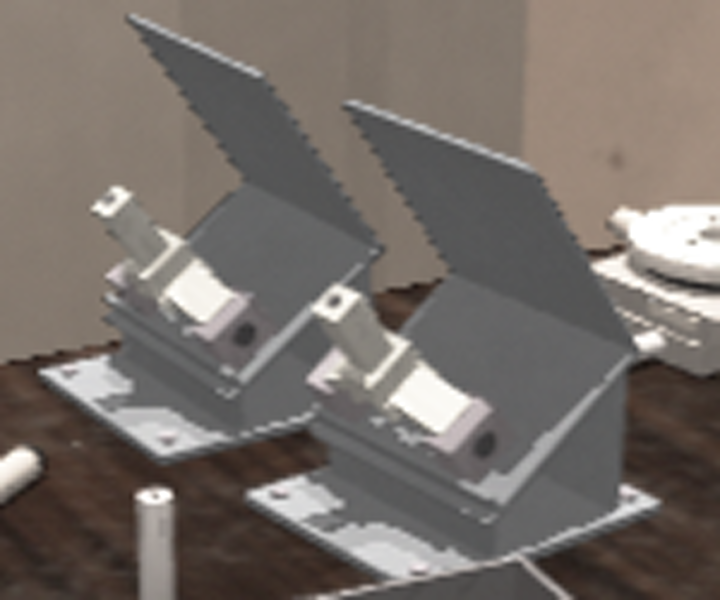

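View pics/c.png

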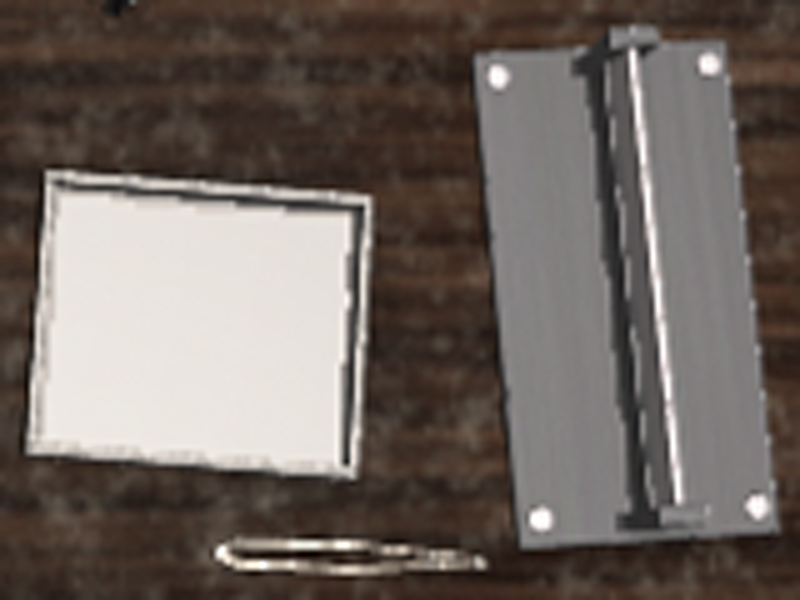

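Enlarged pictures:
- **Rotors:** the post-top holes are at a(221,353) and a(602,287) in the top view, and at b(115,197) and b(337,300) in the scene view.
- **Holders:** the front base edges are a(135,412)-(391,394) and a(508,361)-(758,317).
- **Stand:** the knife-edge line runs c(634,50)-(681,500).
- **Tray:** the rim corners are c(48,170), (373,197), (354,478) and (27,455).

```bash
cat > h.py <<'E'
import numpy as np
from bench import robot
def ray(n,p):
    c=robot.get_calibration(n); f=240/np.tan(np.radians(c["vfov"]/2)); E=c["extrinsics"]
    d=E[:3,:3]@np.array([(p[0]-c["cx"])/f,-(p[1]-c["cy"])/f,-1]); return E[:3,3],d/np.linalg.norm(d)
def plane(n,p,z):
    o,d=ray(n,p); return o+d*(z-o[2])/d[2]
def tri(p,q):
    o,d=ray("top",p);a,e=ray("scene",q)
    s=np.linalg.lstsq(np.c_[d,-e],a-o,rcond=None)[0]; x,y=o+s[0]*d,a+s[1]*e
    return (x+y)/2,np.linalg.norm(x-y)
def cr(p,o,k): return [o[0]+(p[0]+.5)/k-.5,o[1]+(p[1]+.5)/k-.5]
A=lambda p:cr(p,(170,190),5); B=lambda p:cr(p,(230,160),4.8); C=lambda p:cr(p,(325,205),5)
E
python3 - <<'E'
from h import *
np.set_printoptions(precision=1,suppress=True)
for n,p,q,e in(("A",(221,353),(115,197),((135,412),(391,394))),("B",(602,287),(337,300),((508,361),(758,317)))):
    P,g=tri(A(p),B(q)); l,r=[plane("top",A(x),4) for x in e]
    v=l-r; w=np.linalg.norm(v); v/=w; u=np.array([v[1],-v[0],0]); yaw=np.degrees(np.arctan2(u[1],u[0]))
    nn=-np.sin(np.radians(35))*u+np.cos(np.radians(35))*np.array([0,0,1])
    print(n,"posttop",P,"gap",g,"width",w,"yaw",yaw,"base edge mid",(l+r)/2,"origin",P-81*nn)
    d=P-(l+r)/2; print(" lateral off",d@v,"along",d@u)
a,b=plane("top",C((634,50)),60),plane("top",C((681,500)),60)
print("edge",a,b,np.linalg.norm(a-b),"yaw",np.degrees(np.arctan2(*(a-b)[1::-1])),(a+b)/2)
q=[plane("top",C(x),9) for x in((475,55),(723,42),(776,532),(521,549))]
print("base",np.mean(q,0),[np.linalg.norm(q[i]-q[i-1]) for i in range(4)])
m=(q[0]+q[1]-q[2]-q[3]);print(np.degrees(np.arctan2(m[1],m[0])))
q=[plane("top",C(x),28) for x in((48,170),(373,197),(354,478),(27,455))]
print("tray",np.mean(q,0),[np.linalg.norm(q[i]-q[i-1]) for i in range(4)])
m=(q[0]+q[1]-q[2]-q[3]);print(np.degrees(np.arctan2(m[1],m[0])))
E
```

```text
A posttop [482.  296.8 107.5] gap 3.3999217906472965 width 115.01958594427599 yaw 3.991953657093642 base edge mid [471.9 299.    4. ] origin [528.3 300.   41.1]
 lateral off -2.948028476611162 along 9.857382975479371
B posttop [508.5 141.4 107. ] gap 1.8475656783599301 width 114.35380461732171 yaw 10.027855361051586 base edge mid [500.8 133.    4. ] origin [554.3 149.5  40.6]
 lateral off 6.996039226906974 along 9.065048001620632
edge [ 586.2 -205.5   60. ] [ 391.8 -217.1   60. ] 194.79276977041073 yaw 3.4008068164458485 [ 489.  -211.3   60. ]
base [ 487.6 -210.1    9. ] [np.float64(223.3183662759438), np.float64(113.18958077371029), np.float64(221.9061812409947), np.float64(113.06431636494585)]
3.31036220193073
tray [470.7 -18.5  28. ] [np.float64(126.63306913890507), np.float64(144.41184838966984), np.float64(124.61460410417709), np.float64(142.67708842639058)]
-4.927280676193943
```

```bash
cat >> h.py <<'E'
from scipy.spatial.transform import Rotation as R
def Rt(yaw,tilt=0,roll=0): # tool axes for a rotor: x=rotor x, y=-rotor y, z=-rotor z ; tilt: normal leans to -x ; roll about rotor x
    return R.from_euler("ZYX",[yaw,-tilt,roll],degrees=True)*R.from_euler("x",180,degrees=True)
def go(*tg):
    s=robot.read_state(); r0=R.from_rotvec(s["orientation"])
    for p,r in tg:
        print(np.round(r0.inv().apply(np.array(p)-s["position"]),1),np.round((r0.inv()*r).as_rotvec(degrees=True),1))
    print("t",round(s["t"],2),"at",np.round(s["position"],1),"open",round(s["opening"]*95.1,1))
HA=dict(p=np.array([482.2,296.9,108.7]),yaw=4.); HB=dict(p=np.array([508.7,141.5,108.7]),yaw=10.)
def hold(H,s): # TCP with tips s mm up rotor's own z
    r=Rt(H["yaw"],35); n=-r.as_matrix()[:,2]; return H["p"]+(s-81)*n, r
def edge(d,z): 
    y=np.radians(3.35); return np.array([488.4+d*np.cos(y),-211+d*np.sin(y),z]),Rt(3.35)
E
python3 - <<'E'
from h import *
s=robot.read_state()
go((s["position"]+[60,60,120],R.from_rotvec(s["orientation"])),([400,100,300],Rt(4,35)),hold(HA,150),hold(HA,49))
E
```

```text
[  79.9  -28.9 -119.9] [0. 0. 0.]
[ 404.5 -569.4  -85.4] [-6.6 34.6 20.6]
[ 525.9 -726.5   49.7] [-6.6 34.6 20.6]
[ 579.9 -705.3  132.4] [-6.6 34.6 20.6]
t 0.1 at [ 277.1 -587.4  213.5] open 95.3
```

>>> {"api": "apply_moves", "payload": {"rows": [[[80, -29, -120, 0, 0, 0, 95], [80, -29, -120, 0, 0, 0, 95], [80, -29, -120, 0, 0, 0, 95], [404, -569, -85, -6.6, 34.6, 20.6, 95], [404, -569, -85, -6.6, 34.6, 20.6, 95], [404, -569, -85, -6.6, 34.6, 20.6, 95], [404, -569, -85, -6.6, 34.6, 20.6, 95], [404, -569, -85, -6.6, 34.6, 20.6, 95]]]}}

```text
t: 1.1
position: [366.6, -215.8, 313.2]
orientation: [-2.975, -0.093, -0.936]
force: [0.7, 0.8, 0.5]
opening: 1.0
finger_force: 0.0
```

```bash
python3 - <<'E'
from h import *
go(hold(HA,150),hold(HA,49))
E
```

```text
[   3.3 -503.7  184.7] [ 0.1  0.1 -0.4]
[   3.5 -503.8  285.7] [ 0.1  0.1 -0.4]
t 1.1 at [ 366.6 -215.8  313.2] open 95.1
```

>>> {"api": "apply_moves", "payload": {"rows": [[[0, -300, 20, 0, 0, 0, 95], [0, -300, 20, 0, 0, 0, 95], [0, -300, 20, 0, 0, 0, 95], [0, -300, 20, 0, 0, 0, 95], [3, -500, 180, 0, 0, 0, 95], [3, -500, 180, 0, 0, 0, 95], [3, -500, 180, 0, 0, 0, 95], [3, -500, 180, 0, 0, 0, 95]]]}}

```text
t: 2.1
position: [427.0, 222.8, 201.5]
orientation: [-2.976, -0.107, -0.94]
force: [2.1, -1.4, 0.6]
opening: 1.0
finger_force: 0.0
```

```bash
python3 - <<'E'
from h import *
go(hold(HA,150),hold(HA,49))
E
```

```text
[ -3.7 -70.1  41.5] [ 0.1 -0.   0.2]
[ -3.8 -70.3 142.5] [ 0.1 -0.   0.2]
t 2.1 at [427.  222.8 201.5] open 95.1
```

>>> {"api": "apply_moves", "payload": {"rows": [[[-3, -55, 35, 0, 0, 0, 95], [-3, -55, 35, 0, 0, 0, 95], [-3, -55, 35, 0, 0, 0, 95]]]}}

```text
t: 2.48
position: [441.1, 276.1, 171.4]
orientation: [-2.979, -0.105, -0.936]
force: [0.2, 0.2, -0.1]
opening: 1.002
finger_force: 0.0
```

```bash
python3 - <<'E'
from h import *
go(hold(HA,150),hold(HA,49))
import cv2
t=robot.grab_frame("top"); s=robot.grab_frame("scene")
cv2.imwrite("pics/p1.png",np.hstack([cv2.resize(t[180:290,170:300],(390,330)),cv2.resize(s[140:280,230:390],(400,350))[:330]]))
E
```

```text
[ -1.2 -17.9   6.7] [0.2 0.1 0.1]
[ -1.  -18.2 107.7] [0.2 0.1 0.1]
t 2.48 at [441.1 276.1 171.4] open 95.2
```

View pics/p1.png

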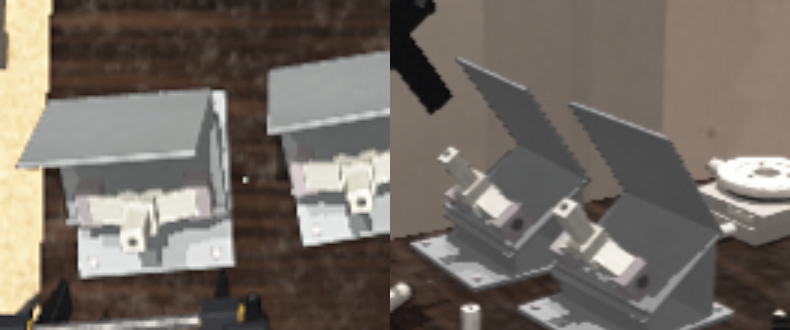

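The gripper straddles the post of the left rotor, about 18 mm to the right of centre. I'll correct that sideways and then come in along the normal.

>>> {"api": "apply_moves", "payload": {"rows": [[[-1, -18, 7, 0, 0, 0, 95], [-1, -18, 7, 0, 0, 0, 95], [-1, -18, 57, 0, 0, 0, 95], [-1, -18, 87, 0, 0, 0, 95], [-1, -18, 106, 0, 0, 0, 95], [-1, -18, 106, 0, 0, 0, 95], [-1, -18, 106, 0, 0, 0, 95]]]}}

```text
t: 3.45
position: [500.8, 298.3, 87.4]
orientation: [-2.974, -0.102, -0.942]
force: [-0.7, -0.2, 0.1]
opening: 0.997
finger_force: 0.0
```

```bash
python3 - <<'E'
from h import *
go(hold(HA,49))
E
```

```text
[-3.1  0.   3.8] [ 0.1 -0.2 -0.1]
t 3.45 at [500.8 298.3  87.4] open 94.8
```

>>> {"api": "apply_moves", "payload": {"rows": [[[-2.5, 0, 2, 0, 0, 0, 95], [-2.5, 0, 2, 0, 0, 0, 40], [-2.5, 0, 2, 0, 0, 0, 10], [-2.5, 0, 2, 0, 0, 0, 10], [-2.5, 0, 2, 0, 0, 0, 10], [-2.5, 0, 2, 0, 0, 0, 10], [-2.5, 0, 2, 0, 0, 0, 10]]]}}

```text
t: 4.32
position: [499.4, 298.5, 82.4]
orientation: [-2.976, -0.104, -0.939]
force: [0.1, -0.3, -0.2]
opening: 0.424
finger_force: 0.0
```

```bash
python3 - <<'E'
from h import *
go(hold(HA,49)); s=robot.read_state(); print(s["finger_force"],s["force"],s["wrist_torque"])
E
```

```text
[0.9 0.4 0.6] [ 0.1 -0.   0. ]
t 4.33 at [499.4 298.5  82.4] open 40.4
0.0 [ 0.07806372 -0.33224259 -0.22582516] [-0.02616505  0.33529357 -0.03980535]
```

>>> {"api": "apply_moves", "payload": {"rows": [[[0.5, 0, 0, 0, 0, 0, 10], [0.5, 0, 0, 0, 0, 0, 10], [0.5, 0, 0, 0, 0, 0, 10], [0.5, 0, 0, 0, 0, 0, 10], [0.5, 0, 0, 0, 0, 0, 10], [0.5, 0, 0, 0, 0, 0, 10]]]}}

```text
t: 5.08
position: [499.9, 298.7, 82.9]
orientation: [-2.976, -0.104, -0.939]
force: [1.3, 1.4, -0.7]
opening: 0.163
finger_force: 30.0
```

```bash
python3 - <<'E'
from h import *
p,r=hold(HA,140)
go(hold(HA,49),(p,r),([470,250,270],Rt(4,20)),([470,0,270],Rt(3.35,0)))
E
```

```text
[0.3 0.6 0.7] [ 0.1 -0.   0. ]
[  0.3   0.7 -90.3] [ 0.1 -0.   0. ]
[  80.2   46.8 -172.2] [  0.1 -15.    0. ]
[  65.9  296.2 -181.9] [ -0.1 -35.    0.6]
t 5.08 at [499.9 298.7  82.9] open 15.5
```

>>> {"api": "apply_moves", "payload": {"rows": [[[0, 0, -30, 0, 0, 0, 10], [0, 0, -65, 0, 0, 0, 10], [0, 0, -110, 0, 0, 0, 10], [40, 0, -160, 0, 0, 0, 10], [80, 46, -180, 0, -10, 0, 10], [70, 100, -190, 0, -20, 0, 10], [66, 160, -190, 0, -30, 0, 10], [66, 220, -190, 0, -35, 0.5, 10]]]}}

```text
t: 6.08
position: [460.1, 73.4, 276.6]
orientation: [-3.139, -0.094, 0.005]
force: [1.3, 0.7, -2.6]
opening: 0.168
finger_force: 30.0
```

```bash
python3 - <<'E'
from h import *
go(([500,-100,250],Rt(3.35,0)),edge(55,150),edge(55,76))
s=robot.read_state(); print(s["force"],s["wrist_torque"])
E
```

```text
[ 29.5 175.5  26.3] [-0.1  0.2  0.1]
[ 66.6 285.8 126. ] [-0.1  0.2  0.1]
[ 66.8 285.9 200. ] [-0.1  0.2  0.1]
t 6.08 at [460.1  73.4 276.6] open 16.0
[ 1.3046921   0.69860754 -2.55403838] [-0.00968184 -0.04033119  0.00929674]
```

>>> {"api": "apply_moves", "payload": {"rows": [[[30, 175, 26, 0, 0, 0, 10], [30, 175, 26, 0, 0, 0, 10], [30, 175, 26, 0, 0, 0, 10], [66, 286, 100, 0, 0, 0, 10], [66, 286, 120, 0, 0, 0, 10], [66, 286, 120, 0, 0, 0, 10], [66, 286, 120, 0, 0, 0, 10], [66, 286, 120, 0, 0, 0, 10]]]}}

```text
t: 7.08
position: [543.3, -205.2, 156.8]
orientation: [-3.139, -0.096, -0.001]
force: [0.4, 0.6, -2.0]
opening: 0.167
finger_force: 30.0
```

```bash
python3 - <<'E'
from h import *
go(edge(55,100),edge(55,76))
import cv2
t=robot.grab_frame("top"); s=robot.grab_frame("scene")
cv2.imwrite("pics/p2.png",np.hstack([cv2.resize(t[200:330,400:500],(400,520)),cv2.resize(s[260:420,300:420],(390,520))]))
E
```

```text
[-0.2  2.6 56.8] [-0.1 -0.   0.1]
[-0.2  2.6 80.8] [-0.1 -0.   0.1]
t 7.08 at [ 543.3 -205.2  156.8] open 15.8
```

View pics/p2.png

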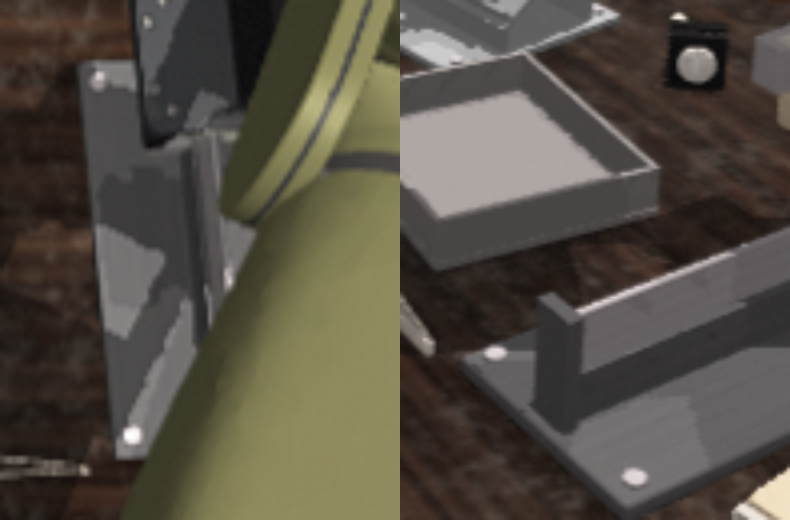

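The arm hides the stand, so I'll place this one by pose and force.

>>> {"api": "apply_moves", "payload": {"rows": [[[0, 2.5, 40, 0, 0, 0, 10], [0, 2.5, 65, 0, 0, 0, 10], [0, 2.5, 75, 0, 0, 0, 10], [0, 2.5, 75, 0, 0, 0, 10], [0, 2.5, 75, 0, 0, 0, 10]]]}}

```text
t: 7.8
position: [544.8, -208.5, 83.3]
orientation: [3.14, 0.096, 0.005]
force: [0.0, -0.1, -2.2]
opening: 0.166
finger_force: 30.0
```

```bash
python3 - <<'E'
from h import *
go(edge(55,76))
s=robot.read_state(); print(s["force"],s["wrist_torque"])
E
```

```text
[-1.4 -0.8  7.3] [ 0.  -0.2  0.2]
t 7.8 at [ 544.8 -208.5   83.3] open 15.8
[ 0.02112608 -0.10184627 -2.20832031] [ 0.04946244 -0.01965365 -0.02909245]
```

>>> {"api": "apply_moves", "payload": {"rows": [[[-1, -0.5, 3, 0, 0, 0, 10], [-1, -0.5, 5, 0, 0, 0, 10], [-1, -0.5, 6, 0, 0, 0, 10], [-1, -0.5, 6, 0, 0, 0, 10]]]}}

```text
t: 8.3
position: [543.6, -207.5, 78.7]
orientation: [-3.139, -0.095, -0.003]
force: [-4.3, 3.9, 10.8]
opening: 0.165
finger_force: 30.0
```

```bash
python3 - <<'E'
from h import *
go(edge(55,76))
s=robot.read_state(); print(s["force"],s["wrist_torque"])
E
```

```text
[-0.4  0.3  2.7] [-0.1 -0.1  0.1]
t 8.3 at [ 543.6 -207.5   78.7] open 15.7
[-4.3443504   3.85648642 10.84311381] [ 0.96869317  0.94765561 -0.02824603]
```

>>> {"api": "apply_moves", "payload": {"rows": [[[0, -1, -1, 0, 0, 0, 10], [0, -1.5, -1, 0, 0, 0, 10], [0, -1.5, -0.5, 0, 0, 0, 10], [0, -1.5, -0.5, 0, 0, 0, 10]]]}}

```text
t: 8.8
position: [543.6, -206.5, 77.9]
orientation: [-3.14, -0.095, -0.004]
force: [-0.8, 1.9, 8.6]
opening: 0.168
finger_force: 30.0
```

```bash
python3 - <<'E'
from h import *
go(edge(55,76))
s=robot.read_state(); print(s["force"],s["wrist_torque"])
E
```

```text
[-0.4  1.3  1.9] [-0.  -0.2  0.1]
t 8.8 at [ 543.6 -206.5   77.9] open 15.9
[-0.76404653  1.93476857  8.63970223] [ 0.53318171  0.27641184 -0.03695327]
```

>>> {"api": "apply_moves", "payload": {"rows": [[[0, -1, -0.5, 0, 0, 0, 10], [0, -1, -0.5, 0, 0, 0, 10], [0, -1, -0.5, 0, 0, 0, 10]]]}}

```text
t: 9.18
position: [543.6, -206.3, 77.9]
orientation: [3.139, 0.096, 0.005]
force: [-0.5, -0.9, 5.9]
opening: 0.165
finger_force: 30.0
```

```bash
python3 - <<'E'
from h import *
go(edge(55,76))
s=robot.read_state(); print(s["force"],s["wrist_torque"])
E
```

```text
[-0.4  1.4  1.9] [ 0.1 -0.2  0.1]
t 9.18 at [ 543.6 -206.3   77.9] open 15.7
[-0.54450047 -0.86309773  5.87657928] [-0.22333063  0.0521211  -0.0062008 ]
```

>>> {"api": "apply_moves", "payload": {"rows": [[[0, 0, 0, 0, 0, 0, 90], [0, 0, 0, 0, 0, 0, 90], [0, 0, 0, 0, 0, 0, 90], [0, 0, 0, 0, 0, 0, 90], [0, 0, 0, 0, 0, 0, 90], [0, 0, 0, 0, 0, 0, 90], [0, 0, 0, 0, 0, 0, 90], [0, 0, -5, 0, 0, 0, 90]]]}}

```text
t: 10.18
position: [542.1, -205.0, 81.1]
orientation: [-3.139, -0.096, 0.001]
force: [-0.3, -0.1, 0.3]
opening: 0.927
finger_force: 0.0
```

```bash
python3 - <<'E'
from h import *
s=robot.read_state(); print(s["force"])
go(edge(55,200),([440,0,270],Rt(10,20)),hold(HB,150))
E
```

```text
[-0.26783249 -0.08826027  0.27809507]
[   1.     2.6 -118.9] [-0.1  0.   0.1]
[ -89.5 -211.1 -188.6] [ 1.1 20.  -6.5]
[ -51.6 -343.6  -83.6] [ 1.9 35.  -6.3]
t 10.18 at [ 542.1 -205.    81.1] open 88.1
```

>>> {"api": "apply_moves", "payload": {"rows": [[[0, 0, -60, 0, 0, 0, 95], [0, 0, -120, 0, 0, 0, 95], [-40, -60, -170, 0, 0, 0, 95], [-60, -120, -188, 0, 5, -2, 95], [-90, -180, -188, 0.5, 15, -4, 95], [-90, -240, -180, 1, 25, -6, 95], [-70, -290, -150, 1.9, 35, -6.3, 95], [-60, -335, -110, 1.9, 35, -6.3, 95]]]}}

```text
t: 11.18
position: [458.3, 111.2, 204.2]
orientation: [-2.932, -0.254, -0.942]
force: [1.6, -0.3, -0.2]
opening: 0.999
finger_force: 0.0
```

```bash
python3 - <<'E'
from h import *
go(hold(HB,150),hold(HB,49))
import cv2
t=robot.grab_frame("top"); s=robot.grab_frame("scene")
cv2.imwrite("pics/p3.png",np.hstack([cv2.resize(t[200:330,400:500],(400,520)),cv2.resize(s[280:400,310:430],(390,520))]))
E
```

```text
[-10.3 -21.2  40.6] [ 0.1 -0.6 -0.1]
[-11.4 -21.3 141.6] [ 0.1 -0.6 -0.1]
t 11.18 at [458.3 111.2 204.2] open 95.0
```

View pics/p3.png

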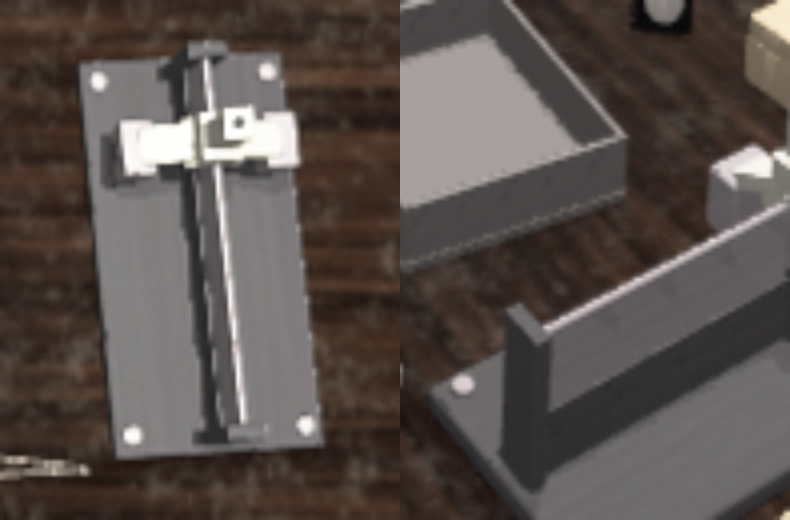

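Rotor A hangs on the far part of the edge. Its post-top is at (238,122), which matches the parallax of a level rotor, and its feet are symmetric about the edge at (133,145) and (283,140). So A looks level. Next is B.

>>> {"api": "apply_moves", "payload": {"rows": [[[-10, -21, 40, 0, 0, 0, 95], [-11, -21, 40, 0, 0, 0, 95], [-11, -21, 80, 0, -0.5, 0, 95], [-11, -21, 110, 0, -0.5, 0, 95], [-11, -21, 130, 0, -0.5, 0, 95], [-11, -21, 130, 0, -0.5, 0, 95], [-11, -21, 130, 0, -0.5, 0, 95]]]}}

```text
t: 12.15
position: [521.8, 141.5, 92.1]
orientation: [-2.94, -0.255, -0.919]
force: [0.4, 0.0, -0.1]
opening: 0.998
finger_force: 0.0
```

```bash
python3 - <<'E'
from h import *
go(hold(HB,49))
E
```

```text
[-1.  -2.3 11. ] [ 0.1  0.3 -0.1]
t 12.15 at [521.8 141.5  92.1] open 94.9
```

>>> {"api": "apply_moves", "payload": {"rows": [[[-1, -2.3, 10, 0, 0.3, 0, 70], [-1, -2.3, 10.5, 0, 0.3, 0, 40], [-1, -2.3, 10.5, 0, 0.3, 0, 10], [-1, -2.3, 10.5, 0, 0.3, 0, 10], [-1, -2.3, 10.5, 0, 0.3, 0, 10], [-1, -2.3, 10.5, 0, 0.3, 0, 10], [-1, -2.3, 10.5, 0, 0.3, 0, 10], [-1, -2.3, 10.5, 0, 0.3, 0, 10]]]}}

```text
t: 13.15
position: [525.5, 145.4, 80.9]
orientation: [-2.938, -0.256, -0.923]
force: [-0.3, 0.1, 0.4]
opening: 0.215
finger_force: 0.0
```

```bash
python3 - <<'E'
from h import *
go(hold(HB,49))
E
```

```text
[ 1.9  1.  -0.7] [ 0.   0.1 -0. ]
t 13.15 at [525.5 145.4  80.9] open 20.4
```

>>> {"api": "apply_moves", "payload": {"rows": [[[1, 0, -1, 0, 0, 0, 10], [1, 0, -1, 0, 0, 0, 10], [1, 0, -1, 0, 0, 0, 10], [1, 0, -1, 0, 0, 0, 10]]]}}

```text
t: 13.65
position: [525.4, 145.4, 81.9]
orientation: [-2.938, -0.256, -0.922]
force: [-0.5, 0.1, -1.6]
opening: 0.167
finger_force: 30.0
```

```bash
python3 - <<'E'
from h import *
s=robot.read_state(); print(s["force"],s["finger_force"])
go(hold(HB,49),hold(HB,140),([470,100,270],Rt(6,10)),([450,-40,260],Rt(3.35)))
E
```

```text
[-0.54456732  0.0583257  -1.57587746] 29.998022317886353
[1.3 1.  0.2] [ 0.   0.2 -0. ]
[  1.1   1.  -90.8] [ 0.   0.2 -0. ]
[  56.2   35.3 -190.1] [ -1.5 -24.8   3.7]
[  14.3  169.7 -206.9] [ -2.  -34.8   6.4]
t 13.65 at [525.4 145.4  81.9] open 15.9
```

>>> {"api": "apply_moves", "payload": {"rows": [[[0, 0, -30, 0, 0, 0, 10], [0, 0, -65, 0, 0, 0, 10], [0, 0, -110, 0, 0, 0, 10], [30, 0, -160, 0, 0, 0, 10], [50, 40, -190, -0.5, -10, 2, 10], [40, 80, -200, -1, -20, 4, 10], [20, 130, -205, -2, -30, 6, 10], [14, 170, -205, -2, -35, 6.4, 10]]]}}

```text
t: 14.65
position: [451.6, -42.0, 259.0]
orientation: [3.139, 0.09, -0.007]
force: [0.4, 0.5, -3.0]
opening: 0.164
finger_force: 30.0
```

```bash
sed -i 's/488.4+d\*np.cos(y),-211/488.4+d*np.cos(y),-209.6/' h.py; python3 - <<'E'
from h import *
go(edge(-55,200),edge(-55,100))
s=robot.read_state(); print(s["force"],s["wrist_torque"])
E
```

```text
[-27.7 169.4  59.3] [ 0.1  0.3 -0.1]
[-27.2 169.3 159.3] [ 0.1  0.3 -0.1]
t 14.65 at [451.6 -42.  259. ] open 15.6
[ 0.38417639  0.54352213 -2.95366789] [ 0.00792594 -0.0306327   0.01889765]
```

>>> {"api": "apply_moves", "payload": {"rows": [[[-27, 60, 40, 0, 0, 0, 10], [-27, 120, 60, 0, 0, 0, 10], [-27, 169, 80, 0, 0.3, 0, 10], [-27, 169, 120, 0, 0.3, 0, 10], [-27, 169, 155, 0, 0.3, 0, 10], [-27, 169, 168, 0, 0.3, 0, 10], [-27, 169, 168, 0, 0.3, 0, 10], [-27, 169, 168, 0, 0.3, 0, 10]]]}}

```text
t: 15.65
position: [434.8, -211.1, 92.6]
orientation: [3.138, 0.093, 0.008]
force: [-0.5, 0.1, -1.5]
opening: 0.166
finger_force: 30.0
```

```bash
python3 - <<'E'
from h import *
go(edge(-55,77))
s=robot.read_state(); print(s["force"],s["wrist_torque"])
E
```

```text
[-1.5  1.6 15.6] [ 0.1 -0.3  0. ]
t 15.65 at [ 434.8 -211.1   92.6] open 15.8
[-0.53199274  0.07648209 -1.52110256] [0.00604544 0.03208128 0.00799236]
```

>>> {"api": "apply_moves", "payload": {"rows": [[[-1, 1.5, 6, 0, 0, 0, 10], [-1, 1.5, 11, 0, 0, 0, 10], [-1, 1.5, 14, 0, 0, 0, 10], [-1, 1.5, 15, 0, 0, 0, 10], [-1, 1.5, 15, 0, 0, 0, 10]]]}}

```text
t: 16.27
position: [433.0, -212.8, 77.1]
orientation: [3.138, 0.092, 0.004]
force: [-3.4, -0.9, 5.8]
opening: 0.165
finger_force: 30.0
```

```bash
python3 - <<'E'
from h import *
go(edge(-55,77))
s=robot.read_state(); print(s["force"],s["wrist_torque"])
E
```

```text
[0.5 0.  0.1] [ 0.1 -0.1  0. ]
t 16.27 at [ 433.  -212.8   77.1] open 15.7
[-3.42031297 -0.94345915  5.82830675] [-0.09661717  0.59760857 -0.01279686]
```

Seated with little side force. Releasing.

>>> {"api": "apply_moves", "payload": {"rows": [[[0, 0, 0, 0, 0, 0, 92], [0, 0, 0, 0, 0, 0, 92], [0, 0, 0, 0, 0, 0, 92], [0, 0, 0, 0, 0, 0, 92], [0, 0, 0, 0, 0, 0, 92], [0, 0, 0, 0, 0, 0, 92], [0, 0, 0, 0, 0, 0, 92], [0, 0, 0, 0, 0, 0, 92]]]}}

```text
t: 17.27
position: [432.6, -212.2, 75.8]
orientation: [3.14, 0.092, 0.004]
force: [0.3, 0.4, 0.1]
opening: 0.937
finger_force: 0.0
```

>>> {"api": "apply_moves", "payload": {"rows": [[[0, 0, -40, 0, 0, 0, 95], [0, 0, -90, 0, 0, 0, 95], [0, -50, -120, 0, 0, 0, 95], [0, -110, -120, 0, 0, 0, 95], [0, -170, -120, 0, 0, 0, 95], [0, -230, -120, 0, 0, 0, 95], [0, -230, -120, 0, 0, 0, 95]]]}}

```text
t: 18.15
position: [418.3, 20.8, 195.7]
orientation: [3.14, 0.104, 0.004]
force: [-0.4, -0.5, 0.1]
opening: 1.001
finger_force: 0.0
```

```bash
python3 - <<'E'
from h import *
s=robot.read_state(); print(s["t"],s["position"])
import cv2
t=robot.grab_frame("top"); s=robot.grab_frame("scene"); cv2.imwrite("pics/top4.png",t)
cv2.imwrite("pics/p4.png",np.hstack([cv2.resize(t[205:325,400:500],(500,600),interpolation=cv2.INTER_CUBIC),cv2.resize(s[270:430,310:390],(300,600))]))
E
```

```text
18.15 [418.33165107  20.78032161 195.70221171]
```

View pics/p4.png

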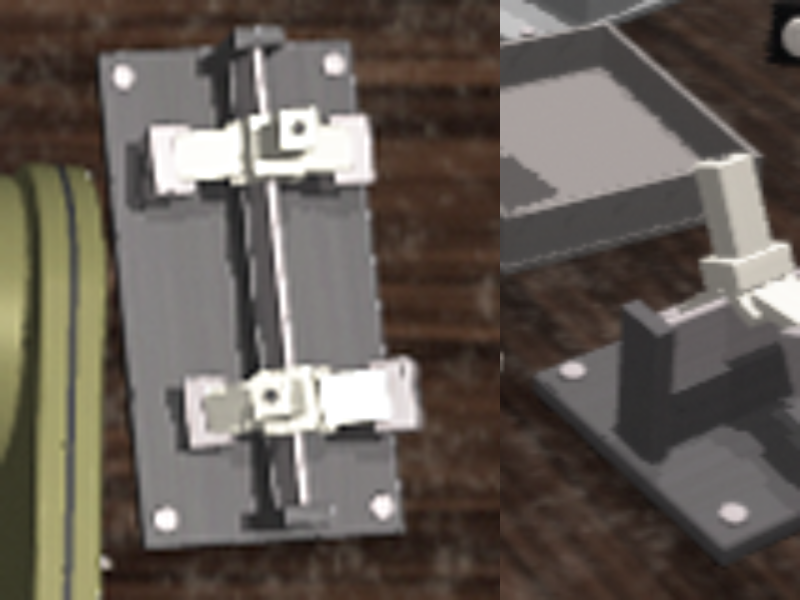

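Rotor B, the nearer one, has tipped. Its post leans to +y with the hole at crop (271,395), its left end is down, and rotor A is still level. I'll compute the tilt.

```bash
python3 - <<'E'
from h import *
for c in((271,395),(299,128)):
    for z in (103.6,108): print(plane("top",[400+(c[0]+.5)/5-.5,205+(c[1]+.5)/5-.5],z))
def tip(d,s,roll=-25):
    e,_=edge(d,61); r=Rt(3.35,0,roll); n=-r.as_matrix()[:,2]; return e+(s-34)*n,r
print(tip(-55,81)[0],tip(-55,81)[1].as_matrix()[:,2])
p,r=tip(-55,130)
go((p+[0,0,40],r),(p,r),tip(-55,49))
E
```

```text
[ 432.29325755 -192.21454503  103.6       ]
[ 431.89831431 -191.00466542  108.        ]
[ 543.09408875 -208.61460316  103.6       ]
[ 542.2223441  -207.33415033  108.        ]
[ 432.33328164 -192.98482088  103.59646599] [ 0.02469579 -0.42189609 -0.90630779]
[  0.7 190.4   7.9] [-24.9  -0.2   0.1]
[  0.6 190.4  47.9] [-24.9  -0.2   0.1]
[  0.4 224.5 121.4] [-24.9  -0.2   0.1]
t 18.25 at [418.8  17.7 195.7] open 94.8
```

>>> {"api": "apply_moves", "payload": {"rows": [[[0.7, 60, 5, -8, 0, 0, 95], [0.7, 120, 5, -16, 0, 0, 95], [0.7, 170, 8, -25, 0, 0, 95], [0.7, 190, 8, -25, 0, 0, 95], [0.6, 190, 40, -25, 0, 0, 95], [0.6, 190, 48, -25, 0, 0, 95], [0.6, 190, 48, -25, 0, 0, 95]]]}}

```text
t: 19.12
position: [430.0, -173.0, 147.2]
orientation: [2.704, 0.077, 0.018]
force: [-0.6, -0.2, 0.0]
opening: 1.001
finger_force: 0.0
```

```bash
cat >> h.py <<'E'
def tip(d,s,roll=-25):
    e,_=edge(d,61); r=Rt(3.35,0,roll); n=-r.as_matrix()[:,2]; return e+(s-34)*n,r
E
python3 - <<'E'
from h import *
go(tip(-55,130),tip(-55,50))
E
```

```text
[ 1.2 -0.3 -1. ] [ 0.   0.  -0.1]
[ 1.2 -0.3 79. ] [ 0.   0.  -0.1]
t 19.12 at [ 430.  -173.   147.2] open 95.2
```

>>> {"api": "apply_moves", "payload": {"rows": [[[1, 0, 30, 0, 0, 0, 95], [1, 0, 60, 0, 0, 0, 80], [1, 0, 77, 0, 0, 0, 60], [1, 0, 78, 0, 0, 0, 40], [1, 0, 78, 0, 0, 0, 40], [1, 0, 78, 0, 0, 0, 40], [1, 0, 78, 0, 0, 0, 40]]]}}

```text
t: 20.0
position: [434.4, -204.9, 77.9]
orientation: [2.703, 0.079, 0.023]
force: [0.2, -0.4, -0.8]
opening: 0.447
finger_force: 0.0
```

```bash
python3 - <<'E'
from h import *
go(tip(-55,50)); print(robot.read_state()["force"])
E
```

```text
[-1.3 -0.1  2.6] [ 0.1 -0.2 -0.1]
t 20.0 at [ 434.4 -204.9   77.9] open 42.5
[ 0.20520081 -0.43188412 -0.83104322]
```

>>> {"api": "apply_moves", "payload": {"rows": [[[-1, 0, 2, 0, 0, 0, 10], [-1, 0, 2, 0, 0, 0, 10], [-1, 0, 2, 0, 0, 0, 10], [-1, 0, 2, 0, 0, 0, 10], [-1, 0, 2, 0, 0, 0, 10], [-1, 0, 2, 0, 0, 0, 10]]]}}

```text
t: 20.75
position: [432.7, -205.4, 74.8]
orientation: [2.705, 0.078, 0.02]
force: [-0.0, 5.4, 0.7]
opening: 0.165
finger_force: 30.0
```

```bash
python3 - <<'E'
from h import *
s=robot.read_state();print(s["force"],s["finger_force"])
p,r=tip(-55,50)
T=np.array([470.7,-18.5,0])
go((p,r),(p+[0,0,110],r),([440,-120,200],Rt(0)),(T+[0,0,120],Rt(-4.9)),(T+[0,0,54],Rt(-4.9)))
E
```

```text
[-0.01003591  5.35652693  0.69241662] 29.97485786676407
[ 0.4  0.9 -0.3] [-0.  -0.1 -0.1]
[   0.6   47.3 -100. ] [-0.  -0.1 -0.1]
[  12.6  -24.1 -149.2] [25.  -0.8  3.3]
[  49.  -148.1 -118.6] [24.9 -1.9  8.1]
[  48.8 -176.   -58.8] [24.9 -1.9  8.1]
t 20.75 at [ 432.7 -205.4   74.8] open 15.7
```

>>> {"api": "apply_moves", "payload": {"rows": [[[0, 14, -30, 0, 0, 0, 10], [0, 33, -70, 0, 0, 0, 10], [0, 47, -105, 0, 0, 0, 10], [5, 30, -135, 8, 0, 1, 10], [12, -24, -149, 17, -0.5, 2, 10], [25, -80, -140, 25, -1, 4, 10], [40, -120, -130, 25, -1.5, 6, 10], [49, -148, -119, 25, -1.9, 8, 10]]]}}

```text
t: 21.75
position: [470.6, -18.7, 119.1]
orientation: [3.137, -0.132, -0.002]
force: [0.7, -0.4, -2.1]
opening: 0.17
finger_force: 30.0
```

```bash
python3 - <<'E'
from h import *
s=robot.read_state();print(s["force"],s["wrist_torque"])
T=np.array([470.7,-18.5,0])
go((T+[0,0,120],Rt(-4.9)),(T+[0,0,56],Rt(-4.9)))
E
```

```text
[ 0.66702966 -0.39340346 -2.06218366] [-0.02752151  0.00776058 -0.00313974]
[ 0.  -0.2 -0.9] [0.1 0.1 0.1]
[ 0.1 -0.3 63.1] [0.1 0.1 0.1]
t 21.75 at [470.6 -18.7 119.1] open 16.1
```

>>> {"api": "apply_moves", "payload": {"rows": [[[0, 0, 30, 0, 0, 0, 10], [0, 0, 52, 0, 0, 0, 10], [0, 0, 60, 0, 0, 0, 10], [0, 0, 63, 0, 0, 0, 10], [0, 0, 64.5, 0, 0, 0, 10], [0, 0, 64.5, 0, 0, 0, 10], [0, 0, 64.5, 0, 0, 0, 10]]]}}

```text
t: 22.62
position: [471.3, -19.0, 56.7]
orientation: [-3.139, 0.131, -0.002]
force: [0.2, 0.8, -2.4]
opening: 0.169
finger_force: 30.0
```

```bash
python3 - <<'E'
from h import *
s=robot.read_state();print(s["position"],s["force"],s["wrist_torque"])
E
```

```text
[471.32909484 -19.01043456  56.7168813 ] [ 0.17340433  0.82998098 -2.40775943] [ 0.05145236  0.06163336 -0.02899033]
```

>>> {"api": "apply_moves", "payload": {"rows": [[[0, 0, 1.5, 0, 0, 0, 10], [0, 0, 2.5, 0, 0, 0, 10], [0, 0, 3, 0, 0, 0, 10], [0, 0, 3, 0, 0, 0, 10]]]}}

```text
t: 23.12
position: [471.1, -18.8, 53.8]
orientation: [-3.138, 0.131, -0.001]
force: [-2.7, 0.9, 6.1]
opening: 0.163
finger_force: 30.0
```

```bash
python3 - <<'E'
from h import *
s=robot.read_state();print(s["position"],s["force"],s["wrist_torque"])
E
```

```text
[471.11919564 -18.84278662  53.81729196] [-2.65244783  0.93447098  6.051245  ] [ 0.02124762  0.6414994  -0.14599818]
```

On the floor. Release, rise and move clear.

>>> {"api": "apply_moves", "payload": {"rows": [[[0, 0, -0.5, 0, 0, 0, 90], [0, 0, -0.5, 0, 0, 0, 90], [0, 0, -0.5, 0, 0, 0, 90], [0, 0, -0.5, 0, 0, 0, 90], [0, 0, -0.5, 0, 0, 0, 90], [0, 0, -0.5, 0, 0, 0, 90], [0, 0, -0.5, 0, 0, 0, 90], [0, 0, -20, 0, 0, 0, 90]]]}}

```text
t: 24.12
position: [469.3, -18.7, 71.6]
orientation: [-3.138, 0.131, 0.006]
force: [-0.5, 0.8, 0.3]
opening: 0.924
finger_force: 0.0
```

>>> {"api": "apply_moves", "payload": {"rows": [[[0, 0, -60, 0, 0, 0, 90], [0, 0, -110, 0, 0, 0, 90], [-40, -40, -150, 0, 0, 0, 90], [-60, -100, -180, 0, 0, 0, 90], [-60, -160, -200, 0, 0, 0, 90], [-60, -220, -200, 0, 0, 0, 90], [-60, -270, -200, 0, 0, 0, 90], [-60, -270, -200, 0, 0, 0, 90]]]}}

```text
t: 25.12
position: [432.9, 258.3, 272.8]
orientation: [-3.139, 0.122, 0.001]
force: [-0.4, -0.9, -0.0]
opening: 0.944
finger_force: 0.0
```

```bash
python3 - <<'E'
from h import *
import cv2
t=robot.grab_frame("top"); s=robot.grab_frame("scene")
cv2.imwrite("pics/p5.png",np.hstack([cv2.resize(t[190:340,320:490],(510,450)),cv2.resize(s[270:420,270:360],(270,450))]))
print(robot.read_state()["t"])
E
```

```text
25.225
```

View pics/p5.png

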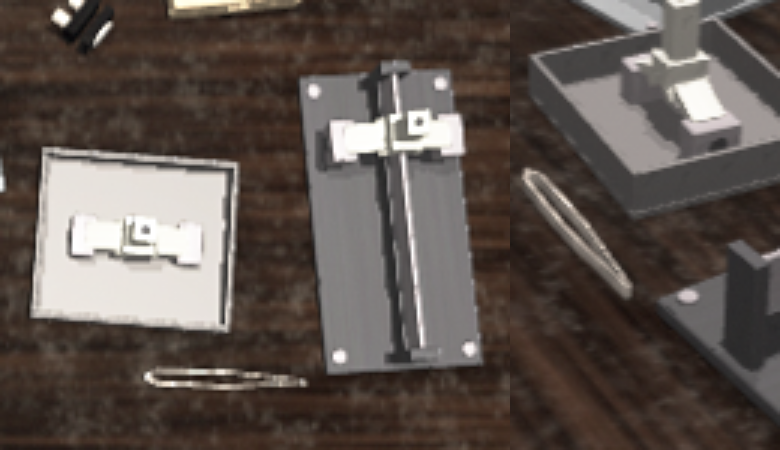

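The tipping rotor stands upright in the middle of the tray at (138,240). The level one still hangs on the edge at (400,137).

```bash
python3 -c "
from bench import robot
print(robot.job_done())"
```

```text
the job is handed in; nothing more can be done
None
```

I handed the job in at about 25 s. In the last picture the rotor that tipped was standing on its feet in the reject tray, and the level one was still hanging on the knife edge; no verdict came back from the judging.

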